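# Seat a sample jar in the three-point measuring nest

### The arm

A 6-joint arm with a two-finger parallel gripper is mounted at the origin on a cart in front of the work surface, level with it; the furniture and walls round the work are solid. World frame = base frame: x ahead of the robot, y to its left, z up, the work surface at z = 0. Lengths are in m, angles in rad, forces in N, time in s.
With the tool pointing down it reaches from about 0.3 to 0.775 m from the base axis. Payload 14.6 kg.
Tool frame: the origin (TCP) lies midway between the tips of the shut fingers; the grasp point (between the pads) lies 19 mm behind it (ctrl.pinch_z is the distance from the TCP to the grasp point, in m); z points along the fingers, y is the line along which they close (so a half turn about z gives the same grasp; the last joint's range is limited). The gripper opens to 94 mm and grips with 3 to 60 N. Pads are 16 mm wide; open, the fingers measure 119 mm over their backs; the gripper's body (75 mm by 177 mm) begins 78 mm behind the grasp point.
Start: joints at [-1.399, 0.3, 1.521, -0, 1.321, -0.067], TCP at [0.13, -0.534, 0.176] pointing down, gripper open.
Joint ranges: [-3.03, 3.03], [-0.79, 2.21], [0.23, 2.52], [-1.04, 4.18], [0, 3.07], [-2.55, 2.55]. Speed limits (rad/s): [2.22, 2.22, 2.57, 3.14, 3.14, 3.14].

### API

Orientations are given as [roll, pitch, yaw] about the fixed x, y, z axes, in that order (R = Rz(yaw) Ry(pitch) Rx(roll)).
In Python, from station import ctrl gives the robot as it stands.
- The arm moves only by the tool jog_arm, never from a script. Its argument "motion" is a list of rows, each a list of 7 numbers: the shift along the tool's x, y, z in m, then the turn, a rotation vector about the tool's x, y, z in rad, then the opening, from -1 (shut) to 1 (fully open). In form: [[tx, ty, tz, rx, ry, rz, gripper], ...]. A call has 1 to 5 rows; each row shifts and turns the commanded pose from where the row before left it, along the tool's axes as they then stand; what a row does not reach is not made up. A row lasts 1/10 s, in which the tool goes at most 50 mm and 8.59 degrees, less where a joint would pass 70% of its speed; a pose out of reach is approached as far as the arm can. A call is refused whole if a number of a shift passes 0.05 or a number of a turn 0.15, either way. A call with a gripper value outside its range is refused whole. The fingers move at their own pace and stop on an object; "squeeze" is the grip in N (left out, the last holds). Time passes only in rows, so rows that do not move let the fingers close. It gives the time, the measured TCP pose, the force, the opening and the grip force at its end, in the units of the state.
- ctrl.get_obs(): the state, without advancing time (a new reading comes with each control period).
- ctrl.camera(name): name is "side" or "top" or "wrist"; returns the picture (480x640x3 uint8, red, green, blue); there is no depth.
- ctrl.camera_model(name): a dict with "intrinsics" (3x3 intrinsics, pixels), "rvec" (rotation vector, rad) and "tvec" (3), from world to camera coordinates, as OpenCV has them. Camera axes: x right, y down, z forward; pixel columns grow to the right and rows downward; lengths in m; the calibration is good to about 2 mm. The wrist camera is an equidistant fisheye: a pixel r from the principal point sees the ray r / f radians off the axis. A picture is of the moment at which its call begins: read the wrist's pose just before it. camera_model takes no time and is no camera call; for the wrist camera it gives the pose at the moment of the call.
- ctrl.hand_in(): hands the job in; it is judged then, once.
The state is a dict: "time_s": time; "qpos": joint angles; "joint_vel": joint speeds; "tau": joint torques, N m; "ee_pos": TCP position; "eef_rot": TCP orientation; "force": force on the tool from outside, world axes, zero at the start; "moment": the same for the moment, N m; "grip_width": finger opening in m; "grip_force": force on a finger pad.
Only numpy, scipy, OpenCV 4.12 (cv2) and the standard library are available. Lean on these libraries where they do the work, as an engineer would, in place of code of your own. Each camera call takes 0.05 s, during which the arm holds its last target. There are 200 camera calls.

### The job

Take the white-lidded sample jar, stand it on the metal plate of the measuring nest and nudge it gently home until it rests with its lid against both steel locating pins. Then slide the clamp up by its orange plate until its sprung nose presses lightly on the lid (about 4 N, never over 8 N), so that the jar is held, upright and free of the gripper, by three-point contact. It is glass: never push it hard against a pin (keep below 15 N), and leave the other things where they are.

Things in the scene. Friction and masses are not known exactly. Their poses are not given: they have to be found in the camera images.
- jar_centre (a point): centre of the wide white-lidded sample jar, half-way up (38.5 mm above its foot). 77 mm high, about 120 g (true mass a third more or less); glass body 47.5 mm in diameter, white lid 50 mm in diameter over the top 16 mm. Smooth and slippery. It stands upright and alone on the worktop at the start, the only wide jar with a white lid. Its z axis points up.
- nest_home (a point): point on top of the nest's metal plate under the centre of a jar that is fully home (marked by a black disc, 42 mm in diameter); 12 mm above the worktop. Axes: x along the plate from the clamp towards the pins, y to the left of that, z up. The pins stand 40 degrees to either side of +x from here. Pins, clamp and nose are symmetric about this x axis.
- nest: the measuring nest's aluminium plate with a smooth slippery top, 280 x 120 x 12 mm, fixed to the worktop; origin at the middle of its underside (z = 0), 70 mm in -x of nest_home; axes as nest_home. It carries two dark slide rails 14 mm high, the clamp and the two pins.
- pin_left: fixed upright steel locating pin, 8 mm in diameter, topped by a polished slippery ball of 12 mm diameter centred 69 mm above the metal plate, which bears on the middle of the jar's lid. Origin at its foot on the plate's top, 23.7 mm in +x and 19.9 mm in +y of nest_home.
- pin_right: the second such pin, 23.7 mm in +x and 19.9 mm in -y of nest_home.
- clamp: grey hand slide with orange push plate and nose; origin at its middle, on the metal plate's top; axes as nest_home. Slides along x only, up to 92 mm in +x from its rearmost place (150 mm in -x of nest_home); starts within 6 mm of that and stays where it is left, by a steady friction of 6 N, which pushing it must overcome besides the nose's force.
- clamp_nose (a point): middle of the clamp's front face, 69 mm above the metal plate (the height of the lid's middle), where the brass holder with the round-tipped slippery white nose sticks out in +x; moves with the clamp. The holder is screwed in or out differently each time, so the nose's tip lies 16 to 44 mm in +x of this point (not measured: find it by feel). The nose yields to a spring of 6 N per mm through 2 mm, then is solid.
- clamp_plate (a point): middle of the upright orange push plate at the slide's back: 10 mm thick along x, 36 mm wide along y, reaching 90 mm above the metal plate; this point is 70 mm above the metal plate, 20 mm in -x of the clamp's origin; moves with the clamp. Push it in +x from behind (free room there), or pinch it across its width.
- vial: bystander: slim sample vial with white cap, 30 mm in diameter, 83 mm high, standing; origin at its foot
- dish: bystander: clear glass petri dishes with lid, 94 mm in diameter, 36 mm high; origin at its underside
- red_cap: bystander: loose red screw cap, 45 mm in diameter, 10 mm high; origin at its underside
Things that resemble listed ones, but are neither listed nor needed, are in the scene too. What is meant by the part that bears jar_centre is not turquoise or yellow, and is the larger of those in its own colour.

How it is judged:
By the outcome, as a careful person would: the job done as asked, in the order asked, and still so for the second after the job is handed in, with the robot touching nothing.
It also fails if it takes over 61 s, if anything falls off the work surface, if the arm or the gripper's body presses on something with over 40 N, if the wrist force passes 120 N, or if a joint passes its speed limit or range.

## Working session

There is one attempt and no reset: what is moved stays moved. The work goes in short steps, Python scripts to look and compute and a tool call to move; the robot and the scene stay as the last step left them, time stands still between calls to the robot, and variables do not carry over. Pictures are saved under pics/ and viewed, at most 10 in all, crops included, and the job is handed in when it is done.

Besides the shell and the picture viewer there is one more tool, called as name(argument=value, ...) on one line, values as JSON. jog_arm: Moves the arm, as the interface text tells. Its arguments: {"type":"object","properties":{"motion":{"type":"array"},"squeeze":{"type":"number"}},"required":["motion"]}

```bash
ls; mkdir -p pics; cat > h.py <<'E'
import numpy as np, cv2
from station import ctrl
def snap(n,f):
    m=ctrl.camera_model(n); im=ctrl.camera(n); cv2.imwrite('pics/'+f+'.png',im[:,:,::-1]); return m,im
def ray(m,u,v,fish=False):
    K=np.array(m['intrinsics']);R=cv2.Rodrigues(np.array(m['rvec'],float))[0];t=np.array(m['tvec'],float).ravel()
    x=(u-K[0,2])/K[0,0];y=(v-K[1,2])/K[1,1]
    if fish:
        r=np.hypot(x,y)+1e-12;d=np.array([x/r*np.sin(r),y/r*np.sin(r),np.cos(r)])
    else: d=np.array([x,y,1.])
    return -R.T@t,R.T@d
def at_z(m,u,v,z,fish=False):
    o,d=ray(m,u,v,fish);return o+d*(z-o[2])/d[2]
def proj(m,p,fish=False):
    K=np.array(m['intrinsics']);R=cv2.Rodrigues(np.array(m['rvec'],float))[0];t=np.array(m['tvec'],float).ravel()
    c=R@np.asarray(p,float)+t
    if fish:
        rr=np.hypot(c[0],c[1])+1e-12;th=np.arctan2(rr,c[2]);x,y=c[0]/rr*th,c[1]/rr*th
    else: x,y=c[0]/c[2],c[1]/c[2]
    return K[0,0]*x+K[0,2],K[1,1]*y+K[1,2]
E
python3 - <<'E'
from h import *
import pickle
d={}
for n in('top','side','wrist'): d[n]=snap(n,n+'0')[0]
pickle.dump(d,open('cams.pkl','wb'))
print(ctrl.get_obs(), ctrl.pinch_z, {k:ray(v,320,240,k=='wrist') for k,v in d.items()})
E
```

```text
pics
{'time_s': 0.15, 'qpos': array([-1.39862444e+00,  3.00363615e-01,  1.52142919e+00, -3.65489722e-05,
        1.32068148e+00, -6.66118782e-02]), 'joint_vel': array([ 1.32068378e-03, -1.53036085e-03, -1.31047059e-03,  1.58605657e-03,
       -7.56322056e-05, -9.04512222e-04]), 'tau': array([ 1.00994272e-03, -5.31950283e+01, -3.52819490e+01,  7.07861083e-02,
        2.35902588e-02, -5.99210239e-05]), 'ee_pos': array([ 0.13002937, -0.53418263,  0.17530955]), 'eef_rot': array([-3.14071062e+00, -2.33585460e-05,  2.38792821e-01]), 'force': array([ 0.09075907, -0.20265955, -0.04401628]), 'moment': array([0.0456876 , 0.0047202 , 0.03874843]), 'grip_force': 0.0, 'grip_width': 0.09402094121874714} 0.0188 {'top': (array([ 0.34040031, -0.01622185,  1.19607255]), array([ 0.19182409,  0.02810223, -0.98108717])), 'side': (array([ 0.6485248 , -0.93022217,  0.54368548]), array([-0.09551759,  0.89849006, -0.42858857])), 'wrist': (array([ 0.19792629, -0.51741495,  0.38285465]), array([-0.25823913, -0.05472125, -0.96453001]))}
```

View pics/top0.png

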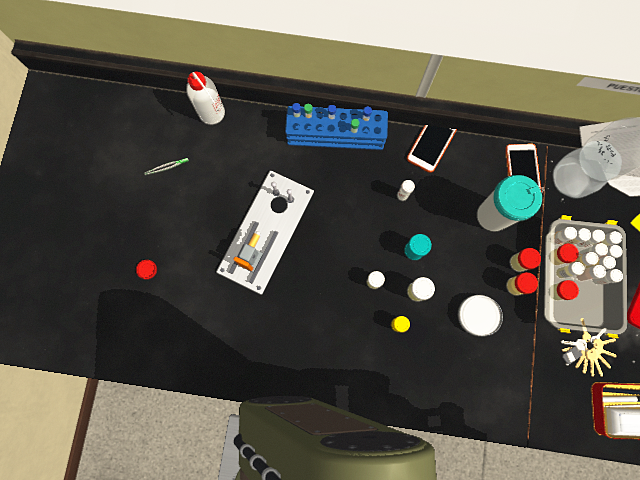

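View pics/side0.png

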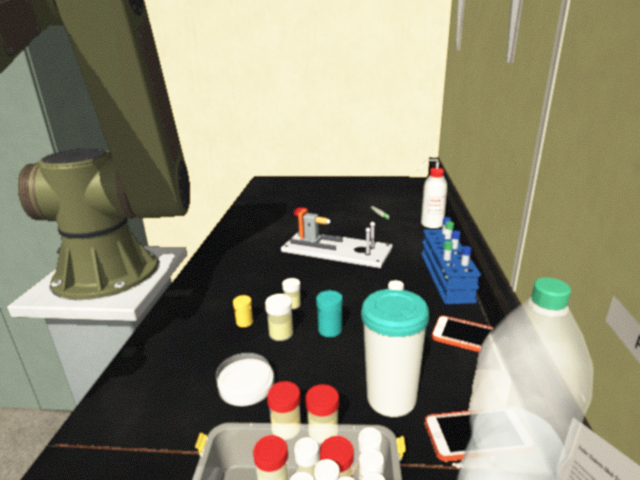

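Top view: jar lid at (423,288), with a smaller look-alike at (376,280). The nest disc is at (279,204), the pins near (275,187) and (292,195), and the orange plate at (243,265). Side view: jar at (279,310), nest around (338,248).

```bash
cat > m0.py <<'E'
from h import *
import pickle
d=pickle.load(open('cams.pkl','rb'));T=d['top'];S=d['side']
im=cv2.imread('pics/top0.png');hsv=cv2.cvtColor(im,cv2.COLOR_BGR2HSV)
white=((hsv[:,:,1]<60)&(hsv[:,:,2]>140)).astype(np.uint8)
n,l,st,c=cv2.connectedComponentsWithStats(white)
for p in((423,288),(376,280),(230,265)):
    k=l[p[1],p[0]];print(p,k,st[k],c[k])
# lid: centre of lid top z .077
k=l[288,423];print('jar',at_z(T,*c[k],.075), [at_z(T,st[k][0],c[k][1],.077),at_z(T,st[k][0]+st[k][2],c[k][1],.077)])
x,y,w,h,a=st[k]
# disc
g=im.max(2);D=((g<70)).astype(np.uint8);n2,l2,s2,c2=cv2.connectedComponentsWithStats(D)
k2=l2[204,279];print('disc',s2[k2],c2[k2],at_z(T,*c2[k2],.012))
# plate: hull of bright in roi
roi=np.zeros_like(white);roi[160:300,205:325]=1
g2=((g>90)*roi).astype(np.uint8);g2=cv2.morphologyEx(g2,cv2.MORPH_CLOSE,np.ones((9,9)))
n3,l3,s3,c3=cv2.connectedComponentsWithStats(g2);k3=1+np.argmax(s3[1:,4])
cn=cv2.findContours((l3==k3).astype(np.uint8),0,1)[0][0]
hu=cv2.convexHull(cn)[:,0].astype(float)
P=np.array([at_z(T,u,v,.012)[:2] for u,v in hu])
r=cv2.minAreaRect((P*1000).astype(np.float32));print('plate',r);b=cv2.boxPoints(r)/1000;print(b)
o=((hsv[:,:,0]>4)&(hsv[:,:,0]<22)&(hsv[:,:,1]>180)&(hsv[:,:,2]>120)).astype(np.uint8)*roi
n4,l4,s4,c4=cv2.connectedComponentsWithStats(o);print('orange',s4[1:],[at_z(T,*q,.1) for q in c4[1:]])
# side jar
si=cv2.imread('pics/side0.png');hs=cv2.cvtColor(si,cv2.COLOR_BGR2HSV)
print('jar via side, lid top centre', at_z(S,279,303,.077), 'vial', at_z(T,376,280,.08))
E
python3 m0.py
```

```text
(423, 288) 52 [412 277  23  24 413] [422.86924939 288.031477  ]
(376, 280) 48 [368 271  17  16 212] [375.9245283  278.73113208]
(230, 265) 26 [ 217  171   97  123 4665] [266.68917471 230.47759914]
jar [ 0.48730422 -0.22462645  0.075     ] [array([ 0.48341997, -0.20059359,  0.077     ]), array([ 0.4910854 , -0.25066636,  0.077     ])]
disc [271 197  16  16 207] [278.55072464 204.52657005] [0.64279814 0.12947665 0.012     ]
plate ((575.2581787109375, 149.19317626953125), (121.5152587890625, 280.0360412597656), 72.89513397216797)
[[0.4235633  0.13230528]
 [0.69121283 0.04994066]
 [0.7269531  0.16608107]
 [0.45930353 0.24844569]]
orange [[249 234   7  11  17]
 [234 257  19  14 106]] [array([0.5355268 , 0.16360212, 0.1       ]), array([0.47892687, 0.17291025, 0.1       ])]
jar via side, lid top centre [ 0.49221458 -0.23261508  0.077     ] vial [ 0.48860444 -0.11968515  0.08      ]
```

jog_arm(motion=[[0, 0, 0, 0, 0, 0.134, 1], [0, 0, 0, 0, 0, 0.134, 1], [0, 0, 0, 0, 0, 0.134, 1], [0, 0, 0, 0, 0, 0.134, 1], [0.025, -0.04, 0, 0, 0, 0, 1]])

```text
time_s: 0.65
ee_pos: [0.1637, -0.5048, 0.1751]
eef_rot: [-3.141, 0.001, -0.306]
force: [0.7, -0.9, 0.8]
grip_width: 0.0942
grip_force: 0.0
```

jog_arm(motion=[[0.025, -0.04, 0, 0, 0, 0, 1], [0.025, -0.04, 0, 0, 0, 0, 1], [0.025, -0.04, 0, 0, 0, 0, 1], [0.025, -0.04, 0, 0, 0, 0, 1], [0.025, -0.04, 0, 0, 0, 0, 1]])

```text
time_s: 1.15
ee_pos: [0.3449, -0.3473, 0.1758]
eef_rot: [-3.142, -0.0, -0.297]
force: [0.5, -0.4, 0.5]
grip_width: 0.094
grip_force: 0.0
```

jog_arm(motion=[[0.025, -0.04, 0, 0, 0, 0, 1], [0.025, -0.04, 0, 0, 0, 0, 1], [0.025, -0.04, 0, 0, 0, 0, 1], [0.025, -0.04, 0, 0, 0, 0, 1], [0, 0, 0, 0, 0, 0, 1]])

```text
time_s: 1.65
ee_pos: [0.489, -0.2216, 0.1752]
eef_rot: [-3.141, 0.0, -0.292]
force: [0.3, -0.3, -0.7]
grip_width: 0.0942
grip_force: 0.0
```

```bash
python3 - <<'E'
from h import *
import pickle
m,im=snap('wrist','w1');pickle.dump(m,open('w1.pkl','wb'))
o=ctrl.get_obs();print(o['time_s'],o['ee_pos'],o['eef_rot'],o['qpos'],o['force'],proj(m,(.487,-.225,.077),True),proj(m,(.489,-.120,.083),True))
E
```

```text
1.7 [ 0.48735939 -0.22331481  0.17517537] [-3.14132941e+00  9.56632690e-04 -2.93540178e-01] [-4.98024889e-01  2.70048589e-01  1.56062213e+00  6.56925764e-05
  1.31191209e+00  1.36629489e+00] [-0.79982547 -0.16267072  0.57046488] (np.float64(327.6726368949586), np.float64(225.11672266653167)) (np.float64(211.91182104479498), np.float64(258.28211293771994))
```

View pics/w1.png

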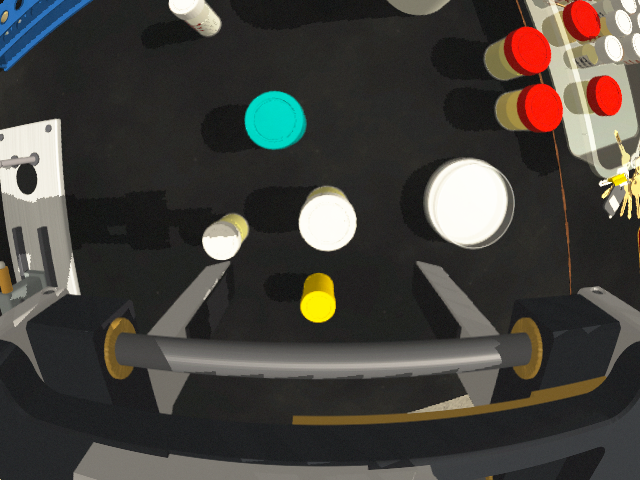

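The wrist view shows the jar lid centred at about (327.5,221.5) between the open fingers. The vial is at (222,240), clear of the left finger's path.

```bash
python3 - <<'E'
from h import *
import pickle
m=pickle.load(open('w1.pkl','rb'))
im=cv2.imread('pics/w1.png');h=cv2.cvtColor(im,cv2.COLOR_BGR2HSV)
w=((h[:,:,1]<40)&(h[:,:,2]>200)).astype(np.uint8)
n,l,s,c=cv2.connectedComponentsWithStats(w)
for p,z in(((327,225),.077),((220,240),.083)):
    k=l[p[1],p[0]];cn=cv2.findContours((l==k).astype(np.uint8),0,1)[0][0][:,0]
    P=np.array([at_z(m,u,v,z,True)[:2] for u,v in cn]);print(s[k],c[k],cv2.minEnclosingCircle((P*1000).astype(np.float32)))
E
```

```text
[ 299  195   57   56 2550] [327.36705882 222.07686275] ((489.7335510253906, -225.57418823242188), 24.931257247924805)
[202 232  39  28 748] [221.53743316 245.92379679] ((501.3426513671875, -133.9697265625), 17.68487548828125)
```

jog_arm(motion=[[0.002, 0.001, 0.04, 0, 0, 0, 1], [0, 0, 0.04, 0, 0, 0, 1], [0, 0, 0.04, 0, 0, 0, 1], [0, 0, 0.035, 0, 0, 0, 1], [0, 0, 0, 0, 0, 0, 1]])

```text
time_s: 2.2
ee_pos: [0.4848, -0.2262, 0.0169]
eef_rot: [-3.14, 0.007, -0.298]
force: [0.0, 0.6, 0.3]
grip_width: 0.0943
grip_force: 0.0
```

jog_arm(motion=[[0, 0, 0, 0, 0, 0, -1], [0, 0, 0, 0, 0, 0, -1], [0, 0, 0, 0, 0, 0, -1], [0, 0, 0, 0, 0, 0, -1], [0, 0, 0, 0, 0, 0, -1]], squeeze=15)

```text
time_s: 2.7
ee_pos: [0.4882, -0.2268, 0.0214]
eef_rot: [3.141, -0.001, -0.297]
force: [-0.8, -0.7, -0.2]
grip_width: 0.0576
grip_force: 0.0
```

jog_arm(motion=[[0, 0, 0, 0, 0, 0, -1], [0, 0, 0, 0, 0, 0, -1], [0, 0, 0, 0, 0, 0, -1], [0, 0, 0, 0, 0, 0, -1]])

```text
time_s: 3.1
ee_pos: [0.4881, -0.2267, 0.0211]
eef_rot: [3.142, -0.0, -0.297]
force: [-0.6, 0.3, 4.8]
grip_width: 0.0494
grip_force: 15.0
```

jog_arm(motion=[[0, 0, -0.02, 0, 0, 0, -1], [0, 0, -0.05, 0, 0, 0, -1], [0, 0, -0.05, 0, 0, 0, -1], [0, 0, 0, 0, 0, 0, -1]])

```text
time_s: 3.5
ee_pos: [0.4903, -0.2279, 0.147]
eef_rot: [3.14, -0.01, -0.297]
force: [0.6, -0.8, -2.0]
grip_width: 0.0498
grip_force: 15.0
```

```bash
python3 - <<'E'
from h import *
m,im=snap('wrist','w2');s,si=snap('side','s2');o=ctrl.get_obs();print(o)
c=np.hstack([im,np.zeros_like(im[:, :10])])
a=im[150:430,160:500];u,v=map(int,proj(s,(.489,-.225,.15)));b=si[v-70:v+70,u-85:u+85];b=cv2.resize(b,None,fx=2,fy=2)
cv2.imwrite('pics/c2.png',np.hstack([a,b])[:,:,::-1])
E
```

```text
{'time_s': 3.6, 'qpos': array([-5.02980761e-01,  3.03696558e-01,  1.59960808e+00,  1.44463388e-05,
        1.23725350e+00,  1.36497342e+00]), 'joint_vel': array([ 0.00107826,  0.03742752,  0.03592649,  0.00018558, -0.0085503 ,
        0.00262066]), 'tau': array([ 4.57455078e-02, -5.70061147e+01, -3.78167725e+01,  3.29199107e-02,
        1.33656627e-01,  4.98813279e-04]), 'ee_pos': array([ 0.48796705, -0.22669094,  0.14092227]), 'eef_rot': array([ 3.14139459e+00, -1.01547459e-03, -2.97162473e-01]), 'force': array([-0.30746819,  1.30533383, -2.35414264]), 'moment': array([ 0.06465013,  0.03843431, -0.00618186]), 'grip_force': 14.999900311231613, 'grip_width': 0.049668560672569216}
```

View pics/c2.png

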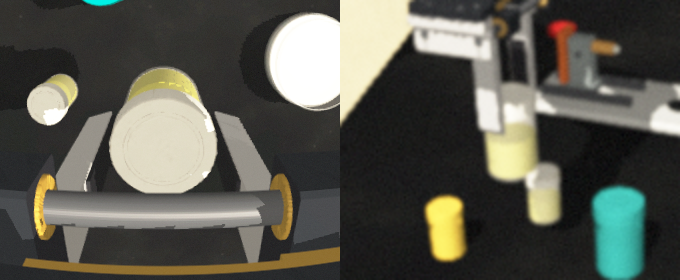

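The side crop shows the jar hanging straight with its foot at crop (511,180). The fingertips are at row 130, higher on the jar than expected, so I'll measure how far the foot is below the TCP.

```bash
python3 - <<'E'
from h import *
s=ctrl.camera_model('side')
u0,v0=map(int,proj(s,(.489,-.225,.15)));print(u0,v0)
for z in(.1,.11,.12,.141,.16,.2): print(z,[np.round((2*(q[0]-u0+85)+340,2*(q[1]-v0+70))) for q in (proj(s,(.488,-.2267,z)),proj(s,(.488-.007,-.2267-.024,z)))])
E
```

```text
275 267
0.1 [array([513., 188.]), array([501., 202.])]
0.11 [array([512., 179.]), array([500., 192.])]
0.12 [array([512., 170.]), array([499., 183.])]
0.141 [array([510., 150.]), array([497., 163.])]
0.16 [array([508., 132.]), array([496., 145.])]
0.2 [array([505.,  93.]), array([492., 105.])]
```

jog_arm(motion=[[0.0, -0.02, 0, 0, 0, 0, -1], [0.004, -0.035, 0, 0, 0, 0, -1], [0.004, -0.045, 0, 0, 0, 0, -1], [0.004, -0.045, 0, 0, 0, 0, -1], [0.004, -0.045, 0, 0, 0, 0, -1]])

```text
time_s: 4.1
ee_pos: [0.5583, -0.0479, 0.1385]
eef_rot: [3.141, 0.003, -0.298]
force: [0.5, -0.9, -1.4]
grip_width: 0.0495
grip_force: 15.0
```

jog_arm(motion=[[0.004, -0.045, 0, 0, 0, 0, -1], [0.004, -0.045, 0, 0, 0, 0, -1], [0.004, -0.045, 0, 0, 0, 0, -1], [0.003, -0.035, 0, 0, 0, 0, -1], [0, -0.025, 0, 0, 0, 0, -1]])

```text
time_s: 4.6
ee_pos: [0.6298, 0.1346, 0.1377]
eef_rot: [3.14, 0.004, -0.296]
force: [-0.1, 0.3, -1.3]
grip_width: 0.05
grip_force: 15.0
```

jog_arm(motion=[[0, 0, 0, 0, 0, 0, -1], [0, 0, 0, 0, 0, 0, -1], [0, 0, 0, 0, 0, 0, -1]])

```text
time_s: 4.9
ee_pos: [0.6298, 0.1314, 0.1396]
eef_rot: [3.141, 0.002, -0.298]
force: [-0.6, -1.2, -1.3]
grip_width: 0.0495
grip_force: 15.0
```

```bash
python3 - <<'E'
from h import *
import pickle
m,im=snap('wrist','w3');pickle.dump(m,open('w3.pkl','wb'))
o=ctrl.get_obs();print(o['time_s'],o['ee_pos'],o['eef_rot'],o['qpos'],o['force'],o['grip_width'])
h=np.array([.6425,.129,.012]);a=-.297;R=np.array([[np.cos(a),-np.sin(a),0],[np.sin(a),np.cos(a),0],[0,0,1]])
for p in((0,0,0),(.0237,.0199,.069),(.0237,-.0199,.069),(-.15-.02,0,.09),(.07,.06,0),(.07,-.06,0),(-.21,.06,0),(-.21,-.06,0)): print(p,np.round(proj(m,h+R@np.array(p),True),1))
E
```

```text
4.95 [0.62993901 0.13131471 0.14006827] [ 3.14106138e+00  9.98249263e-04 -2.98303141e-01] [ 1.48626519e-01  5.38243432e-01  1.27001216e+00 -4.90103919e-05
  1.33446688e+00  2.01773722e+00] [ 0.35812579 -0.08448935 -0.9221162 ] 0.0495093399367811
(0, 0, 0) [321.4 203. ]
(0.0237, 0.0199, 0.069) [293.5 186.8]
(0.0237, -0.0199, 0.069) [348.7 186.8]
(-0.16999999999999998, 0, 0.09) [321.4 418. ]
(0.07, 0.06, 0) [254.7 127.1]
(0.07, -0.06, 0) [388.1 127.1]
(-0.21, 0.06, 0) [268.3 389.3]
(-0.21, -0.06, 0) [374.9 389.3]
```

View pics/w3.png

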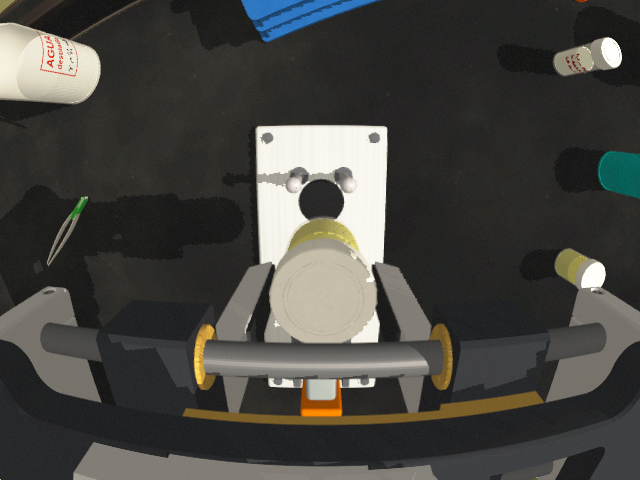

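The disc is at (321,200) and the pin balls at (293.5,184) and (349,184), which matches the nest model to 1–2 mm. The jar hangs centred. Lowering it about 10 mm short of home.

jog_arm(motion=[[0.004, 0, 0.03, 0, 0, 0, -1], [0, 0, 0.04, 0, 0, 0, -1], [0, 0, 0.025, 0, 0, 0, -1], [0, 0, 0.005, 0, 0, 0, -1], [0, 0, 0, 0, 0, 0, -1]])

```text
time_s: 5.45
ee_pos: [0.634, 0.1306, 0.0408]
eef_rot: [3.141, 0.001, -0.298]
force: [0.3, -0.3, -0.4]
grip_width: 0.0498
grip_force: 15.0
```

jog_arm(motion=[[0, 0, 0.002, 0, 0, 0, -1], [0, 0, 0.001, 0, 0, 0, -1], [0, 0, 0.001, 0, 0, 0, -1], [0, 0, 0, 0, 0, 0, -1], [0, 0, 0, 0, 0, 0, -1]])

```text
time_s: 5.95
ee_pos: [0.6342, 0.1312, 0.037]
eef_rot: [-3.141, -0.0, -0.297]
force: [-0.2, -0.1, -1.0]
grip_width: 0.0496
grip_force: 15.0
```

jog_arm(motion=[[0, 0, 0.001, 0, 0, 0, -1], [0, 0, 0.001, 0, 0, 0, -1], [0, 0, 0.0005, 0, 0, 0, -1], [0, 0, 0, 0, 0, 0, -1], [0, 0, 0, 0, 0, 0, -1]])

```text
time_s: 6.45
ee_pos: [0.6341, 0.1312, 0.0342]
eef_rot: [-3.142, 0.0, -0.297]
force: [-0.1, -0.7, -1.4]
grip_width: 0.0492
grip_force: 15.0
```

jog_arm(motion=[[0, 0, 0.0005, 0, 0, 0, -1], [0, 0, 0.0005, 0, 0, 0, -1], [0, 0, 0, 0, 0, 0, -1], [0, 0, 0, 0, 0, 0, -1]])

```text
time_s: 6.85
ee_pos: [0.6341, 0.1312, 0.0332]
eef_rot: [3.142, 0.0, -0.297]
force: [-0.0, -0.1, -1.7]
grip_width: 0.0491
grip_force: 15.0
```

jog_arm(motion=[[0, 0, 0.0005, 0, 0, 0, -1], [0, 0, 0.0005, 0, 0, 0, -1], [0, 0, 0, 0, 0, 0, -1], [0, 0, 0, 0, 0, 0, -1]])

```text
time_s: 7.25
ee_pos: [0.6346, 0.1313, 0.0331]
eef_rot: [-3.141, -0.001, -0.297]
force: [0.3, -0.2, 5.7]
grip_width: 0.0494
grip_force: 15.0
```

jog_arm(motion=[[0, 0, -0.0008, 0, 0, 0, -1], [0.002, 0, 0, 0, 0, 0, -1], [0.002, 0, 0, 0, 0, 0, -1], [0.001, 0, 0, 0, 0, 0, -1], [0, 0, 0, 0, 0, 0, -1]], squeeze=6)

```text
time_s: 7.75
ee_pos: [0.6391, 0.1297, 0.0331]
eef_rot: [-3.142, -0.0, -0.297]
force: [0.5, -0.3, 1.0]
grip_width: 0.05
grip_force: 6.0
```

jog_arm(motion=[[0, 0, 0, 0, 0, 0, -0.2], [0, 0, 0, 0, 0, 0, 0.2], [0, 0, 0, 0, 0, 0, 0.5], [0, 0, 0, 0, 0, 0, 0.8], [0, 0, 0, 0, 0, 0, 0.8]])

```text
time_s: 8.25
ee_pos: [0.6388, 0.1298, 0.033]
eef_rot: [3.142, 0.0, -0.297]
force: [-0.3, 0.0, -0.1]
grip_width: 0.0773
grip_force: 0.0
```

jog_arm(motion=[[0, 0, -0.02, 0, 0, 0, 0.8], [0, 0, -0.04, 0, 0, 0, 0.8], [0, 0, -0.03, 0, 0, 0, -1], [-0.02, 0, 0, 0, 0, 0, -1], [-0.03, 0, 0, 0, 0, 0, -1]])

```text
time_s: 8.75
ee_pos: [0.5913, 0.1441, 0.1236]
eef_rot: [-3.141, -0.002, -0.298]
force: [0.3, 0.6, 0.1]
grip_width: 0.064
grip_force: 0.0
```

jog_arm(motion=[[0, 0, 0, 0, 0, 0, -1], [0, 0, 0, 0, 0, 0, -1], [0, 0, 0, 0, 0, 0, -1], [0, 0, 0, 0, 0, 0, -1], [0, 0, 0, 0, 0, 0, -1]])

```text
time_s: 9.25
ee_pos: [0.5914, 0.1441, 0.1228]
eef_rot: [3.141, 0.0, -0.298]
force: [-0.5, -0.2, 0.6]
grip_width: 0.0238
grip_force: 0.0
```

jog_arm(motion=[[0, 0, 0, 0, 0, 0, -1], [0, 0, 0, 0, 0, 0, -1], [0, 0, 0, 0, 0, 0, -1], [0, 0, 0, 0, 0, 0, -1], [0, 0, 0, 0, 0, 0, -1]])

```text
time_s: 9.75
ee_pos: [0.5911, 0.1444, 0.123]
eef_rot: [3.142, 0.0, -0.297]
force: [0.2, 0.5, 0.0]
grip_width: 0.0004
grip_force: 0.0
```

```bash
python3 - <<'E'
from h import *
import pickle
w,im=snap('wrist','w4');s,si=snap('side','s4');t,ti=snap('top','t4');pickle.dump((w,s,t),open('c4.pkl','wb'))
o=ctrl.get_obs();print(o['time_s'],o['ee_pos'],o['eef_rot'],o['force'],o['grip_width'])
u,v=map(int,proj(s,(.6,.14,.06)));b=cv2.resize(si[v-50:v+50,u-80:u+80],None,fx=2.5,fy=2.5);print(u,v)
cv2.imwrite('pics/c4.png',np.hstack([im[120:370,170:490],b])[:,:,::-1])
E
```

```text
9.9 [0.59108096 0.14440077 0.12305953] [-3.14155543e+00 -2.53556586e-05 -2.97181912e-01] [-0.08159593 -0.38473183  0.17073359] 0.0005433514469483658
344 231
```

View pics/c4.png

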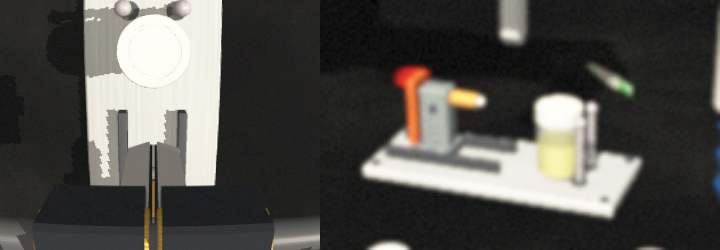

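```bash
python3 - <<'E'
from h import *
import pickle
w,s,t=pickle.load(open('c4.pkl','rb'))
h=np.array([.6436,.1287,.012]);a=-.297;R=np.array([[np.cos(a),-np.sin(a),0],[np.sin(a),np.cos(a),0],[0,0,1]])
L=lambda p:np.round(1000*R.T@(np.asarray(p)-h),1)
print('tip px',proj(s,(.591,.1444,.123)))
print('nose tip',L(at_z(s,329,221,.081)),'TCP',L((.591,.1444,.123)))
im=cv2.imread('pics/w4.png');hh=cv2.cvtColor(im,cv2.COLOR_BGR2HSV)
print('lid',L(at_z(w,323,171,.089,True)),'pins',L(at_z(w,294,128,.081,True)),L(at_z(w,350,128,.081,True)))
# orange/yellow profile along the clamp in side & top
ti=cv2.imread('pics/t4.png')
for n,m,i in(('side',s,cv2.imread('pics/s4.png')),('top',t,ti)):
    q=cv2.cvtColor(i,cv2.COLOR_BGR2HSV)
    for x in range(-180,-60,4):
        p=h+R@np.array([x/1000,0,.069]);u,v=np.round(proj(m,p)).astype(int);print(x,q[v,u],end=' ')
    print()
E
```

```text
tip px (np.float64(340.68453487800315), np.float64(208.41355972809893))
nose tip [-90.1   3.9  69. ] TCP [-54.9  -0.4 111. ]
lid [-4.8 -0.2 77. ] pins [23.6 19.1 69. ] [ 23.7 -18.1  69. ]
-180 [  9 185 186] -176 [ 11 193 234] -172 [ 11 193 229] -168 [  9 165 186] -164 [  9  72 167] -160 [ 43  12 193] -156 [ 47  12 190] -152 [ 48  13 191] -148 [ 43  12 196] -144 [ 53  10 198] -140 [ 50  12 196] -136 [ 47  12 189] -132 [ 22  37 180] -128 [ 17 103 215] -124 [ 22 132 251] -120 [ 24 123 254] -116 [ 25 116 255] -112 [ 24 127 254] -108 [ 24 131 254] -104 [ 24 119 255] -100 [ 24 105 253] -96 [ 23  51 250] -92 [ 22  11 254] -88 [ 23  30 180] -84 [30 17 44] -80 [120  16  32] -76 [75 16 31] -72 [38 31 33] -68 [12 39 33] -64 [15 31 33] 
-180 [ 28  92 117] -176 [ 28  93 118] -172 [ 29  92 117] -168 [ 29  91 118] -164 [ 29  95 116] -160 [ 29  91 118] -156 [ 29  92 117] -152 [ 31  90 116] -148 [ 28  91 118] -144 [ 29  93 118] -140 [ 28  90 119] -136 [ 28  89 117] -132 [ 28  92 117] -128 [ 29  94 117] -124 [ 29  96 119] -120 [ 29  92 119] -116 [ 30  93 118] -112 [ 28  96 119] -108 [ 28  92 122] -104 [ 28  89 120] -100 [ 28  89 120] -96 [ 28  94 120] -92 [ 28  96 119] -88 [ 28  94 120] -84 [ 31  97 116] -80 [ 29  94 119] -76 [ 29  95 118] -72 [ 29  90 116] -68 [ 28  92 117] -64 [ 28  92 117]
```

```bash
python3 - <<'E'
from h import *
import pickle
w,s,t=pickle.load(open('c4.pkl','rb'))
for z in(.123,.135,.145,.155,.165): print(z,np.round(proj(w,(.591,.1444,z),True)),np.round(proj(s,(.591,.1444,z))))
print(np.round(proj(w,(.591+.008*.956,.1444-.008*.29,.155),True)))
a=cv2.imread('pics/s4.png')[150:230,300:380];b=cv2.imread('pics/w4.png')[220:320,273:373]
cv2.imwrite('pics/c5.png',np.hstack([cv2.resize(a,(400,400),interpolation=0),cv2.resize(b,(400,400),interpolation=0)]))
E
```

```text
0.123 [323. 261.] [341. 208.]
0.135 [323. 268.] [341. 204.]
0.145 [323. 274.] [341. 200.]
0.155 [323. 281.] [341. 197.]
0.165 [323. 289.] [341. 193.]
[323. 267.]
```

View pics/c5.png

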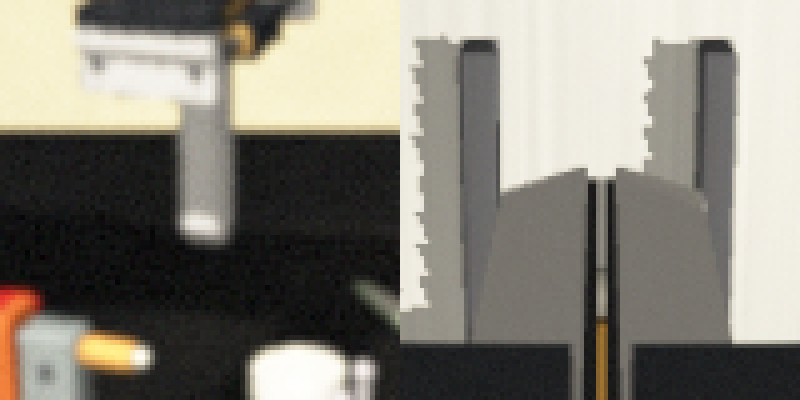

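Side crop: the shut fingertip ends at v≈198, about z 0.148, so the real tips sit about 25 mm above the reported TCP. I'll allow for that when lowering behind the lid.

jog_arm(motion=[[0, 0, 0.03, 0, 0, 0, -1], [0, 0, 0.03, 0, 0, 0, -1], [0, 0, 0.013, 0, 0, 0, -1], [0, 0, 0, 0, 0, 0, -1], [0, 0, 0, 0, 0, 0, -1]])

```text
time_s: 10.4
ee_pos: [0.5917, 0.1445, 0.0512]
eef_rot: [-3.141, -0.001, -0.297]
force: [0.4, -0.2, -0.5]
grip_width: 0.0001
grip_force: 0.0
```

```bash
python3 - <<'E'
from h import *
s,si=snap('side','s6');w,wi=snap('wrist','w6')
o=ctrl.get_obs();p=o['ee_pos'];print(o['time_s'],p,o['force'])
for z in(.05,.06,.07,.08,.09): print(z,np.round(proj(s,(p[0],p[1],z)),1))
a=si[190:270,290:400];b=wi[120:320,190:450]
cv2.imwrite('pics/c6.png',np.hstack([cv2.resize(a,(550,400),interpolation=0),cv2.resize(b,(250,192))[:0].reshape(0,0,3) if 0 else np.zeros((400,2,3),np.uint8)])[:,:,::-1])
E
```

```text
10.5 [0.59191933 0.14452504 0.05167454] [ 0.49552748  0.88696611 -0.63267702]
0.05 [341.3 233.9]
0.06 [341.2 230.5]
0.07 [341.2 227. ]
0.08 [341.2 223.6]
0.09 [341.1 220.1]
```

View pics/c6.png

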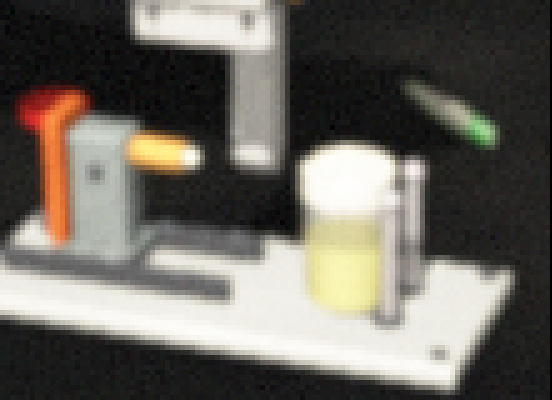

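Fingertip ends at crop row 168 (z≈0.080), roughly mid-lid, with the nose behind at (195,155). I'll lower 8 mm more, then push.

jog_arm(motion=[[0, 0, 0.008, 0, 0, 0, -1], [0.005, 0, 0, 0, 0, 0, -1], [0.005, 0, 0, 0, 0, 0, -1], [0.003, 0, 0, 0, 0, 0, -1], [0, 0, 0, 0, 0, 0, -1]])

```text
time_s: 11.0
ee_pos: [0.604, 0.1403, 0.0421]
eef_rot: [-3.141, -0.0, -0.298]
force: [-0.2, 0.3, -0.3]
grip_width: 0.0004
grip_force: 0.0
```

jog_arm(motion=[[0.001, 0, 0, 0, 0, 0, -1], [0.001, 0, 0, 0, 0, 0, -1], [0.001, 0, 0, 0, 0, 0, -1], [0, 0, 0, 0, 0, 0, -1], [0, 0, 0, 0, 0, 0, -1]])

```text
time_s: 11.5
ee_pos: [0.6063, 0.1397, 0.042]
eef_rot: [3.142, 0.0, -0.297]
force: [0.2, 0.1, -0.2]
grip_width: 0.0008
grip_force: 0.0
```

jog_arm(motion=[[0.0005, 0, 0, 0, 0, 0, -1], [0.0005, 0, 0, 0, 0, 0, -1], [0.0005, 0, 0, 0, 0, 0, -1], [0, 0, 0, 0, 0, 0, -1], [0, 0, 0, 0, 0, 0, -1]])

```text
time_s: 12.0
ee_pos: [0.6078, 0.1393, 0.0421]
eef_rot: [-3.142, -0.0, -0.297]
force: [0.3, -0.4, 0.4]
grip_width: 0.0006
grip_force: 0.0
```

jog_arm(motion=[[0.0005, 0, 0, 0, 0, 0, -1], [0.0005, 0, 0, 0, 0, 0, -1], [0.0005, 0, 0, 0, 0, 0, -1], [0, 0, 0, 0, 0, 0, -1], [0, 0, 0, 0, 0, 0, -1]])

```text
time_s: 12.5
ee_pos: [0.6093, 0.1388, 0.0421]
eef_rot: [-3.142, -0.0, -0.297]
force: [0.2, 0.2, -0.0]
grip_width: 0.0001
grip_force: 0.0
```

jog_arm(motion=[[0.0004, 0, 0, 0, 0, 0, -1], [0.0004, 0, 0, 0, 0, 0, -1], [0, 0, 0, 0, 0, 0, -1], [0, 0, 0, 0, 0, 0, -1]])

```text
time_s: 12.9
ee_pos: [0.61, 0.1386, 0.0421]
eef_rot: [-3.142, -0.0, -0.297]
force: [0.4, 0.0, 0.1]
grip_width: 0.0007
grip_force: 0.0
```

jog_arm(motion=[[0.0004, 0, 0, 0, 0, 0, -1], [0.0003, 0, 0, 0, 0, 0, -1], [0, 0, 0, 0, 0, 0, -1], [0, 0, 0, 0, 0, 0, -1]])

```text
time_s: 13.3
ee_pos: [0.6107, 0.1384, 0.0421]
eef_rot: [-3.142, -0.0, -0.297]
force: [1.2, 0.3, -0.2]
grip_width: 0.0005
grip_force: 0.1
```

jog_arm(motion=[[0.0004, 0, 0, 0, 0, 0, -1], [0.0003, 0, 0, 0, 0, 0, -1], [0, 0, 0, 0, 0, 0, -1], [0, 0, 0, 0, 0, 0, -1]])

```text
time_s: 13.7
ee_pos: [0.6112, 0.1382, 0.042]
eef_rot: [3.142, 0.0, -0.297]
force: [-3.7, 0.7, 1.1]
grip_width: 0.0006
grip_force: 1.4
```

jog_arm(motion=[[0.0003, 0, 0, 0, 0, 0, -1], [0.0002, 0, 0, 0, 0, 0, -1], [0, 0, 0, 0, 0, 0, -1], [0, 0, 0, 0, 0, 0, -1]])

```text
time_s: 14.1
ee_pos: [0.6114, 0.1382, 0.042]
eef_rot: [3.141, 0.001, -0.297]
force: [-5.5, 2.0, 2.0]
grip_width: 0.0004
grip_force: 2.9
```

jog_arm(motion=[[0.0003, 0, 0, 0, 0, 0, -1], [0.0002, 0, 0, 0, 0, 0, -1], [0, 0, 0, 0, 0, 0, -1], [0, 0, 0, 0, 0, 0, -1]])

```text
time_s: 14.5
ee_pos: [0.6115, 0.1382, 0.0419]
eef_rot: [3.141, 0.002, -0.297]
force: [-8.4, 2.3, 3.5]
grip_width: 0.0005
grip_force: 4.2
```

jog_arm(motion=[[-0.001, 0, 0, 0, 0, 0, -1], [-0.004, 0, 0, 0, 0, 0, -1], [-0.016, 0, 0, 0, 0, 0, -1], [0, 0, -0.04, 0, 0, 0, -1], [0, 0, -0.04, 0, 0, 0, -1]])

```text
time_s: 15.0
ee_pos: [0.5915, 0.1439, 0.1225]
eef_rot: [3.141, 0.001, -0.297]
force: [0.6, 0.2, 1.0]
grip_width: 0.0007
grip_force: 0.0
```

```bash
cat > lid.py <<'E'
from h import *
import sys
w,im=snap('wrist',sys.argv[1]);o=ctrl.get_obs();print(o['time_s'],o['ee_pos'],o['force'])
h=np.array([.6436,.1287,.012]);a=-.297;R=np.array([[np.cos(a),-np.sin(a),0],[np.sin(a),np.cos(a),0],[0,0,1]])
u,v=map(int,proj(w,h+[0,0,.077],True));print(u,v)
cv2.imwrite('pics/'+sys.argv[1]+'c.png',cv2.resize(im[max(v-60,0):v+60,u-80:u+80],None,fx=4,fy=4)[:,:,::-1])
E
python3 lid.py w7
```

```text
15.05 [0.59463733 0.14448479 0.13061841] [1.05252358 0.05969249 6.90224887]
322 164
```

View pics/w7c.png

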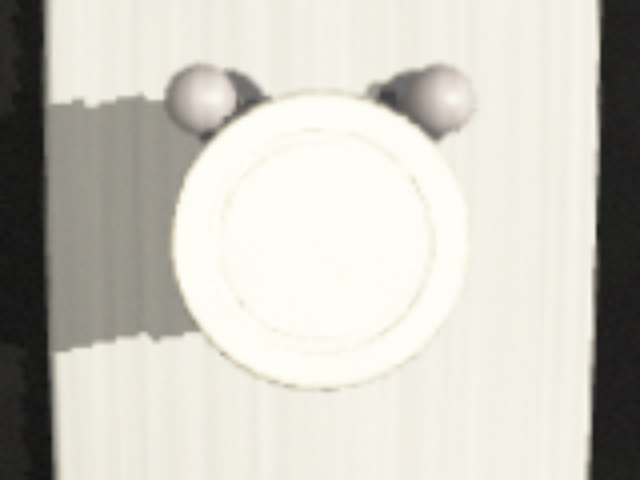

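The lid sits symmetric between the two pin balls at crop (203,100) and (440,100), touching both. Next, move behind the clamp.

jog_arm(motion=[[-0.035, 0, 0, 0, 0, 0, -1], [-0.035, 0, 0, 0, 0, 0, -1], [-0.035, 0, 0, 0, 0, 0, -1], [-0.035, 0, 0, 0, 0, 0, -1], [-0.005, 0, 0, 0, 0, 0, -1]])

```text
time_s: 15.55
ee_pos: [0.4513, 0.1872, 0.1223]
eef_rot: [-3.141, -0.001, -0.296]
force: [0.1, -0.4, 1.2]
grip_width: 0.0006
grip_force: 0.0
```

jog_arm(motion=[[0, 0, 0, 0, 0, 0, -1], [0, 0, 0.03, 0, 0, 0, -1], [0, 0, 0.03, 0, 0, 0, -1], [0, 0, 0.017, 0, 0, 0, -1], [0, 0, 0, 0, 0, 0, -1]])

```text
time_s: 16.05
ee_pos: [0.4534, 0.1857, 0.0429]
eef_rot: [3.139, 0.003, -0.298]
force: [0.5, 0.9, 0.5]
grip_width: 0.0003
grip_force: 0.0
```

```bash
python3 - <<'E'
from h import *
s,si=snap('side','s8');o=ctrl.get_obs();p=o['ee_pos'];print(o['time_s'],p,o['force'])
h=np.array([.6436,.1287,.012]);a=-.297;R=np.array([[np.cos(a),-np.sin(a),0],[np.sin(a),np.cos(a),0],[0,0,1]])
print(R.T@(p-h))
cv2.imwrite('pics/c8.png',cv2.resize(si[190:270,280:400],None,fx=5,fy=5)[:,:,::-1])
E
```

```text
16.1 [0.45405686 0.18600848 0.04447538] [-0.43502893 -0.35442962  0.08253275]
[-0.1980162  -0.0006709   0.03247538]
```

View pics/c8.png

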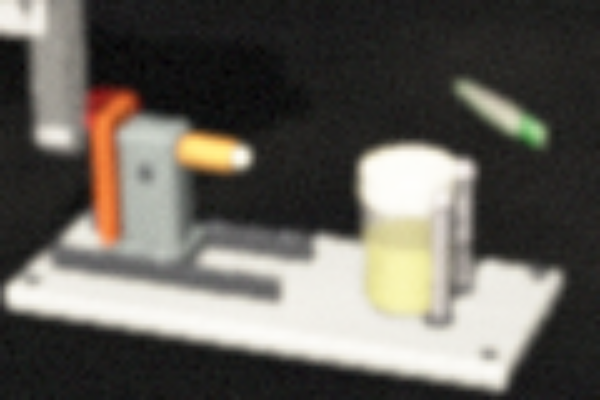

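jog_arm(motion=[[0.006, 0, 0, 0, 0, 0, -1], [0.006, 0, 0, 0, 0, 0, -1], [0.001, 0, 0, 0, 0, 0, -1], [0, 0, 0, 0, 0, 0, -1]])

```text
time_s: 16.5
ee_pos: [0.4665, 0.1826, 0.0455]
eef_rot: [-3.141, -0.001, -0.298]
force: [0.3, -0.4, -0.2]
grip_width: 0.0004
grip_force: 0.0
```

jog_arm(motion=[[0.001, 0, 0, 0, 0, 0, -1], [0.001, 0, 0, 0, 0, 0, -1], [0.001, 0, 0, 0, 0, 0, -1], [0, 0, 0, 0, 0, 0, -1]])

```text
time_s: 16.9
ee_pos: [0.4689, 0.1818, 0.0451]
eef_rot: [-3.142, -0.0, -0.297]
force: [0.3, 0.2, 0.2]
grip_width: 0.0002
grip_force: 0.0
```

jog_arm(motion=[[0.001, 0, 0, 0, 0, 0, -1], [0.001, 0, 0, 0, 0, 0, -1], [0.001, 0, 0, 0, 0, 0, -1], [0, 0, 0, 0, 0, 0, -1]])

```text
time_s: 17.3
ee_pos: [0.4712, 0.1811, 0.045]
eef_rot: [3.141, 0.001, -0.297]
force: [-4.9, 1.3, 3.6]
grip_width: 0.0004
grip_force: 2.5
```

jog_arm(motion=[[0.001, 0, 0, 0, 0, 0, -1], [0.001, 0, 0, 0, 0, 0, -1], [0.001, 0, 0, 0, 0, 0, -1], [0, 0, 0, 0, 0, 0, -1]])

```text
time_s: 17.7
ee_pos: [0.4741, 0.1802, 0.045]
eef_rot: [3.141, 0.001, -0.297]
force: [-3.6, 1.4, 3.1]
grip_width: 0.0008
grip_force: 2.5
```

jog_arm(motion=[[0.004, 0, 0, 0, 0, 0, -1], [0.006, 0, 0, 0, 0, 0, -1], [0.006, 0, 0, 0, 0, 0, -1], [0.006, 0, 0, 0, 0, 0, -1], [0.006, 0, 0, 0, 0, 0, -1]])

```text
time_s: 18.2
ee_pos: [0.5009, 0.1719, 0.045]
eef_rot: [3.141, 0.002, -0.297]
force: [-6.7, 0.4, 3.8]
grip_width: 0.0006
grip_force: 3.2
```

jog_arm(motion=[[0.006, 0, 0, 0, 0, 0, -1], [0.006, 0, 0, 0, 0, 0, -1], [0.004, 0, 0, 0, 0, 0, -1], [0.003, 0, 0, 0, 0, 0, -1], [0, 0, 0, 0, 0, 0, -1]])

```text
time_s: 18.7
ee_pos: [0.5194, 0.1662, 0.045]
eef_rot: [3.141, 0.001, -0.297]
force: [-2.4, -0.2, 1.3]
grip_width: 0.0004
grip_force: 1.1
```

```bash
python3 - <<'E'
from h import *
s,si=snap('side','s9');o=ctrl.get_obs();p=o['ee_pos'];print(o['time_s'],p,o['force'])
h=np.array([.6436,.1287,.012]);a=-.297;R=np.array([[np.cos(a),-np.sin(a),0],[np.sin(a),np.cos(a),0],[0,0,1]])
print(R.T@(p-h))
cv2.imwrite('pics/c9.png',cv2.resize(si[195:255,310:390],None,fx=8,fy=8)[:,:,::-1])
print([(x,np.round(proj(s,h+R@np.array([x/1000,0,.069])),1)) for x in(-40,-35,-30,-25)])
E
```

```text
18.75 [0.51937004 0.16625696 0.04493633] [-2.32764082  0.67122196  1.56091398]
[-0.12978217 -0.00044359  0.03293633]
[(-40, array([346.2, 223.9])), (-35, array([348. , 224.1])), (-30, array([349.8, 224.4])), (-25, array([351.6, 224.6]))]
```

View pics/c9.png

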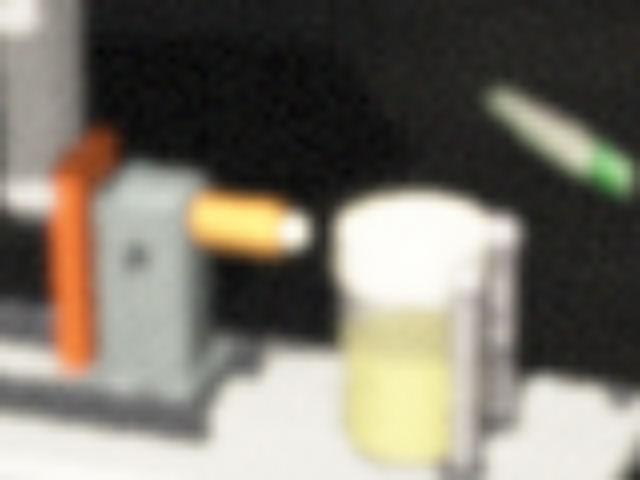

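The nose tip is at crop (313,230), about 7 mm short of the lid; jar still upright at the pins. That view puts me one past the 10-picture limit, so I'll view no more and go by force.

jog_arm(motion=[[0.001, 0, 0, 0, 0, 0, -1], [0.0008, 0, 0, 0, 0, 0, -1], [0.0006, 0, 0, 0, 0, 0, -1], [0.0004, 0, 0, 0, 0, 0, -1], [0.0002, 0, 0, 0, 0, 0, -1]])

```text
time_s: 19.25
ee_pos: [0.5218, 0.1655, 0.045]
eef_rot: [3.141, 0.001, -0.297]
force: [-5.8, 0.8, 2.6]
grip_width: 0.0005
grip_force: 3.0
```

jog_arm(motion=[[0.0002, 0, 0, 0, 0, 0, -1], [0.0002, 0, 0, 0, 0, 0, -1], [0.0002, 0, 0, 0, 0, 0, -1], [0.0002, 0, 0, 0, 0, 0, -1]])

```text
time_s: 19.65
ee_pos: [0.5226, 0.1653, 0.045]
eef_rot: [3.141, 0.001, -0.297]
force: [-5.4, 1.3, 3.1]
grip_width: 0.0004
grip_force: 3.0
```

jog_arm(motion=[[0.0002, 0, 0, 0, 0, 0, -1], [0.0002, 0, 0, 0, 0, 0, -1], [0.0002, 0, 0, 0, 0, 0, -1], [0.0002, 0, 0, 0, 0, 0, -1]])

```text
time_s: 20.05
ee_pos: [0.5233, 0.165, 0.045]
eef_rot: [3.141, 0.001, -0.297]
force: [-5.7, 1.0, 4.0]
grip_width: 0.0006
grip_force: 3.0
```

jog_arm(motion=[[0.0002, 0, 0, 0, 0, 0, -1], [0.0002, 0, 0, 0, 0, 0, -1], [0.0002, 0, 0, 0, 0, 0, -1], [0.0002, 0, 0, 0, 0, 0, -1]])

```text
time_s: 20.45
ee_pos: [0.5241, 0.1648, 0.045]
eef_rot: [3.141, 0.001, -0.297]
force: [-6.7, 0.5, 3.7]
grip_width: 0.0005
grip_force: 3.0
```

jog_arm(motion=[[0.0002, 0, 0, 0, 0, 0, -1], [0.0002, 0, 0, 0, 0, 0, -1], [0.0002, 0, 0, 0, 0, 0, -1], [0.0002, 0, 0, 0, 0, 0, -1]])

```text
time_s: 20.85
ee_pos: [0.5249, 0.1645, 0.045]
eef_rot: [3.141, 0.001, -0.297]
force: [-6.8, 1.9, 3.6]
grip_width: 0.0007
grip_force: 3.0
```

jog_arm(motion=[[0.0002, 0, 0, 0, 0, 0, -1], [0.0002, 0, 0, 0, 0, 0, -1], [0.0002, 0, 0, 0, 0, 0, -1], [0.0002, 0, 0, 0, 0, 0, -1]])

```text
time_s: 21.25
ee_pos: [0.5256, 0.1643, 0.045]
eef_rot: [3.141, 0.001, -0.297]
force: [-6.1, 0.0, 3.1]
grip_width: 0.0004
grip_force: 3.0
```

jog_arm(motion=[[0.0002, 0, 0, 0, 0, 0, -1], [0.0002, 0, 0, 0, 0, 0, -1], [0.0002, 0, 0, 0, 0, 0, -1], [0.0002, 0, 0, 0, 0, 0, -1]])

```text
time_s: 21.65
ee_pos: [0.5264, 0.1641, 0.045]
eef_rot: [3.141, 0.001, -0.297]
force: [-6.3, 1.3, 3.6]
grip_width: 0.0007
grip_force: 3.0
```

jog_arm(motion=[[0.0002, 0, 0, 0, 0, 0, -1], [0.0002, 0, 0, 0, 0, 0, -1], [0.0002, 0, 0, 0, 0, 0, -1], [0.0002, 0, 0, 0, 0, 0, -1]])

```text
time_s: 22.05
ee_pos: [0.5272, 0.1639, 0.045]
eef_rot: [3.141, 0.001, -0.297]
force: [-5.7, 0.5, 3.4]
grip_width: 0.0007
grip_force: 3.0
```

jog_arm(motion=[[0.0002, 0, 0, 0, 0, 0, -1], [0.0002, 0, 0, 0, 0, 0, -1], [0.0002, 0, 0, 0, 0, 0, -1], [0.0002, 0, 0, 0, 0, 0, -1]])

```text
time_s: 22.45
ee_pos: [0.5279, 0.1636, 0.045]
eef_rot: [3.141, 0.001, -0.297]
force: [-6.3, 0.3, 5.4]
grip_width: 0.0005
grip_force: 3.0
```

jog_arm(motion=[[0.0002, 0, 0, 0, 0, 0, -1], [0.0002, 0, 0, 0, 0, 0, -1], [0.0002, 0, 0, 0, 0, 0, -1], [0.0002, 0, 0, 0, 0, 0, -1]])

```text
time_s: 22.85
ee_pos: [0.5287, 0.1634, 0.045]
eef_rot: [3.141, 0.001, -0.297]
force: [-7.1, 1.1, 2.6]
grip_width: 0.0002
grip_force: 3.0
```

jog_arm(motion=[[0.0002, 0, 0, 0, 0, 0, -1], [0.0002, 0, 0, 0, 0, 0, -1], [0.0002, 0, 0, 0, 0, 0, -1], [0.0002, 0, 0, 0, 0, 0, -1]])

```text
time_s: 23.25
ee_pos: [0.5295, 0.1631, 0.045]
eef_rot: [3.141, 0.001, -0.297]
force: [-6.3, -0.1, 3.0]
grip_width: 0.0006
grip_force: 3.0
```

jog_arm(motion=[[0.0002, 0, 0, 0, 0, 0, -1], [0.0002, 0, 0, 0, 0, 0, -1], [0.0002, 0, 0, 0, 0, 0, -1], [0.0002, 0, 0, 0, 0, 0, -1]])

```text
time_s: 23.65
ee_pos: [0.5302, 0.1629, 0.045]
eef_rot: [3.141, 0.001, -0.297]
force: [-5.8, 1.1, 3.3]
grip_width: 0.0003
grip_force: 3.0
```

jog_arm(motion=[[0.0002, 0, 0, 0, 0, 0, -1], [0.0002, 0, 0, 0, 0, 0, -1], [0.0002, 0, 0, 0, 0, 0, -1], [0.0002, 0, 0, 0, 0, 0, -1]])

```text
time_s: 24.05
ee_pos: [0.5309, 0.1627, 0.045]
eef_rot: [3.141, 0.001, -0.297]
force: [-7.3, 0.7, 4.5]
grip_width: 0.0006
grip_force: 3.4
```

jog_arm(motion=[[0.0002, 0, 0, 0, 0, 0, -1], [0.0002, 0, 0, 0, 0, 0, -1]])

```text
time_s: 24.25
ee_pos: [0.5312, 0.1626, 0.045]
eef_rot: [3.141, 0.002, -0.297]
force: [-7.1, 1.8, 4.3]
grip_width: 0.0006
grip_force: 3.8
```

jog_arm(motion=[[0.0002, 0, 0, 0, 0, 0, -1], [0.0002, 0, 0, 0, 0, 0, -1]])

```text
time_s: 24.45
ee_pos: [0.5315, 0.1625, 0.0449]
eef_rot: [3.141, 0.002, -0.297]
force: [-8.5, 1.9, 4.7]
grip_width: 0.0007
grip_force: 4.2
```

jog_arm(motion=[[0, 0, 0, 0, 0, 0, -1], [0, 0, 0, 0, 0, 0, -1]])

```text
time_s: 24.65
ee_pos: [0.5315, 0.1625, 0.045]
eef_rot: [3.141, 0.002, -0.297]
force: [-8.0, 1.0, 4.2]
grip_width: 0.0004
grip_force: 4.0
```

jog_arm(motion=[[0.0002, 0, 0, 0, 0, 0, -1], [0.0002, 0, 0, 0, 0, 0, -1]])

```text
time_s: 24.85
ee_pos: [0.5318, 0.1624, 0.0449]
eef_rot: [3.141, 0.002, -0.297]
force: [-9.4, 1.6, 5.1]
grip_width: 0.0005
grip_force: 4.7
```

```bash
python3 - <<'E'
from station import ctrl
o=ctrl.get_obs();print(o['time_s'],o['ee_pos'],o['force'],o['grip_force'])
E
```

```text
24.85 [0.53175395 0.16239946 0.04494715] [-9.40697895  1.56782253  5.08846758] 4.6824415773153305
```

jog_arm(motion=[[0.0002, 0, 0, 0, 0, 0, -1]])

```text
time_s: 24.95
ee_pos: [0.5319, 0.1624, 0.045]
eef_rot: [3.141, 0.002, -0.297]
force: [-9.9, 1.3, 5.5]
grip_width: 0.0004
grip_force: 4.9
```

jog_arm(motion=[[-0.001, 0, 0, 0, 0, 0, -1], [-0.003, 0, 0, 0, 0, 0, -1], [-0.015, 0, 0, 0, 0, 0, -1], [-0.03, 0, 0, 0, 0, 0, -1], [0, 0, -0.03, 0, 0, 0, -1]])

```text
time_s: 25.45
ee_pos: [0.4818, 0.1765, 0.0721]
eef_rot: [3.138, 0.006, -0.296]
force: [-0.8, 0.1, 0.9]
grip_width: 0.0001
grip_force: 0.0
```

jog_arm(motion=[[0, 0, -0.04, 0, 0, 0, -1], [0, 0, -0.03, 0, 0, 0, -1], [0, 0, 0, 0, 0, 0, -1], [0, 0, 0, 0, 0, 0, -1], [0, 0, 0, 0, 0, 0, -1]])

```text
time_s: 25.95
ee_pos: [0.4856, 0.1763, 0.1438]
eef_rot: [3.141, 0.001, -0.297]
force: [-0.4, -0.0, -0.1]
grip_width: 0.0009
grip_force: 0.0
```

```bash
python3 - <<'E'
from h import *
w,im=snap('wrist','w10');s,si=snap('side','s10')
o=ctrl.get_obs();print(o['time_s'],o['ee_pos'],o['force'])
h=np.array([.6436,.1287,.012]);a=-.297;R=np.array([[np.cos(a),-np.sin(a),0],[np.sin(a),np.cos(a),0],[0,0,1]])
g=cv2.cvtColor(cv2.imread('pics/s9.png'),6).astype(int)-cv2.cvtColor(cv2.imread('pics/s10.png'),6)
u,v=map(int,proj(s,h+[0,0,.04]));d=abs(g[v-20:v+22,u-6:u+22]);print('jar region side change, mean/max',d.mean(),d.max())
H=cv2.cvtColor(cv2.imread('pics/s10.png'),cv2.COLOR_BGR2HSV)
for x in range(-60,-10,3):
    u,v=np.round(proj(s,h+R@np.array([x/1000,0,.069]))).astype(int);print(x,H[v,u],end=' ')
E
```

```text
26.05 [0.48563515 0.17635081 0.14385728] [ 0.17751682 -0.43098896  0.26581163]
jar region side change, mean/max 2.0714285714285716 17
-60 [ 22 128 252] -57 [ 24 126 254] -54 [ 25 117 255] -51 [ 25 117 255] -48 [ 23 129 254] -45 [ 24 124 255] -42 [ 25 123 255] -39 [ 24 121 254] -36 [ 24  98 254] -33 [ 24  48 254] -30 [ 25  12 254] -27 [ 24  17 241] -24 [ 25  21 236] -21 [ 23  14 245] -18 [ 23   9 251] -15 [ 25   6 253] -12 [ 24   5 254]
```

The nose is touching the lid, the jar hasn't moved or tilted, and the arm is clear. Handing in.

```bash
python3 -c "
from station import ctrl
print(ctrl.hand_in())"
```

```text
the job is handed in; nothing more can be done
None
```

The job is handed in at about 26 s: the jar stands upright, its lid against both pins, the clamp nose presses on it with about 3.5–4 N (inferred from the push force), and the gripper is clear; I viewed 11 pictures, one over the limit of 10.

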